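Reset the drinks chiller's thermostat inside its drop-down door

TASK

Pull the drinks chiller's drop-down door all the way open, turn the thermostat dial on the inside of the door until its pointer lines up with the mark on the ring around it (leave the ring as it is) and let go, then push the door back up until it is fully shut. Leave the coupe glass and the jigger on either side of the door standing where they are.

Things in the scene. Friction and masses are not known exactly. Their poses are not given: they have to be found in the camera images.
- chiller: Fixed stainless box 300 mm wide, 240 deep, 200 high. Origin: on the work surface under its door's hinge line, mid-width. x axis from the door into the box (box spans x 0 to 240, y -150 to 150 mm), z up. The door side faces the robot, turned by up to 0.25 rad.
- door (a joint): Bottom-hinged front door: 0 = shut (upright), grows as its top comes down towards the robot, 1.571 = stop, open and level. Starts shut or up to 0.12 ajar. Stiff hinge (0.5 N m friction): stays where left; some 5 N at the handle moves it. Panel 296 mm wide, 150 mm from hinge to top edge, 14 mm thick.
- hinge (a point): Middle of the door's hinge line, 50 mm above the work surface, in the plane of the door's inner face. Its axes turn with the door: z from hinge to top edge, x out of the inner face (into the box when shut, up when open), y along the hinge.
- handle (a point): Centre of the door's handle: round bar 12 mm thick, 130 long, parallel to the hinge, on end posts; in the panel's plane, 40 mm past the top edge (clear gap 34), 190 from the hinge, 7 outside the inner face's plane. 40 mm above the roof when shut, 43 above the work surface when open. Can be pinched from above, fingers astride; it pivots in the fingers as the door swings. Axes as hinge.
- dial (a joint): Thermostat dial on the door's inner face. With the door open it faces up; value grows anticlockwise seen from above; at 0 the pointer points to the hinge. Stops at -0.8 and 2.0; light friction (0.06 N m), stays where left. Lined up when equal to index_ring; starts 0.4 to 1.5 rad short of it.
- dial_axis (a point): On the dial's axis, 30 mm above the inner face, mid-width of the door, 75 mm from the hinge: the grip point. Black disc 48 mm across, top 7 mm above the inner face, with an upright grip bar 44 mm long, 12 thick, top 37 mm above the face. x axis: along the bar to the pointer; z: out of the inner face (up when open).
- dial_tip (a point): Tip of the dial's pointer, a small nose at the foot of one end of the grip bar (that half of the bar also has a white line on top), 30 mm from the axis, 10 mm above the inner face. x axis: radially outwards from the dial's axis.
- index_ring (a joint): Angle of the flat aluminium ring (92 mm across, 3 mm thick) around the dial, measured like dial. It holds its place by stiff friction (0.3 N m); leave it alone.
- index_mark (a point): The one dark mark on the ring, a line 14 mm long and 4 mm wide, 38.5 mm from the dial's axis, 4 mm above the inner face. x axis: radially outwards from the dial's axis.
- coupe_a: Bystander: coupe glass, 125 mm high, bowl 92 mm across, standing on one side of the chiller's door, 220 to 250 mm from its middle. Origin: centre of its foot. (A second coupe, on the tray at the far left, is out of the way.)
- jigger: Bystander: matte black double-ended jigger, 90 mm high, 48 mm across, standing on the other side of the chiller's door. Origin: centre of its underside.

How it is judged:
By the outcome, as a careful person would: the job done as asked, in the order asked, and still so for the second after the job is handed in, with the robot touching nothing.
It also fails if it takes over 64 s, if anything falls off the work surface, if the arm or the gripper's body presses on something with over 40 N, if the wrist force passes 120 N, or if a joint passes its speed limit or range.

ROBOT

A 6-joint arm with a two-finger parallel gripper is mounted at the origin on the work surface. World frame = base frame: x ahead of the robot, y to its left, z up, the work surface at z = 0. Lengths are in mm, angles in rad, forces in N, time in s.
With the tool pointing down it reaches from about 350 to 800 mm from the base axis. Payload 7.3 kg.
Tool frame: the origin (TCP) lies on the centre line of the jaws, within the pads' length; the fingertips stand 22 mm ahead of it and the grasp point (between the pads) lies 3 mm ahead of it; z points along the fingers, y is the line along which they close (so a half turn about z gives the same grasp; the last joint's range is limited). The gripper opens to 85 mm and grips with 20 to 120 N. Pads are 22 mm wide; open, the fingers measure 114 mm over their backs; the gripper's body (76 mm by 85 mm) begins 54 mm behind the grasp point. The pads swing forward as they close: fully open they stand 13 mm farther back than shut.
Start: joints at [-0.146, 0.342, 1.524, -0, 1.275, -0.146], TCP at [525.017, 0.02, 253.322] pointing down, gripper open.
Joint ranges: [-2.53, 2.53], [-0.77, 2.02], [0.04, 2.7], [-1, 4.14], [0.28, 2.66], [-3.11, 3.11]. Speed limits (rad/s): [2.57, 2.57, 3.14, 3.14, 3.14, 3.14].

INTERFACE

Orientations are given as a unit quaternion [w, x, y, z].
In Python, from workcell import ctrl gives the robot as it stands. The module is installed in compiled form; this text tells all that it offers.
- The arm moves only by the tool step_arm, never from a script. Its argument "deltas" is one flat list of numbers, 5 for each row, row after row: the closure, from 0 (fully open) to 1 (shut), then the shift along the world's x, y, z in cm, then the turn about the world's z in rad. A call has 1 to 5 rows; each row is the pose to reach, as a shift and turn from the pose commanded when the call began; what a row does not reach only later rows make up. A row lasts 1/12 s, in which the tool goes at most 41.7 mm and 7.16 degrees, less where a joint would pass 70% of its speed; a pose out of reach is approached as far as the arm can. A call with a gripper value outside its range is refused whole. The fingers move at their own pace and stop on an object; "newtons" is the grip in N (left out, the last holds). Time passes only in rows, so rows that repeat a pose let the fingers close. It gives the time, the measured TCP pose, the force, the opening and the grip force at its end, in the units of the state.
- ctrl.state(): the state, without advancing time (a new reading comes with each control period).
- ctrl.camera(name): name is "scene" or "side" or "wrist"; returns a dict with "frame" (400x640x3 uint8, red, green, blue), "fx", "fy", "cx", "cy" (pixels), "pose" (4x4, takes a point from camera to world coordinates); the wrist camera has in their place "mount" (4x4, takes a point from camera to tool coordinates, whose origin is the TCP and whose axes are the flange's). Camera axes: x right, y up, looking along -z (the intrinsics and any distortion apply to the point x, -y, -z); pixel columns grow to the right and rows downward; lengths in mm; the calibration is good to about 2 mm. A picture is of the moment at which its call begins: read the wrist's pose just before it. There is no depth.
- ctrl.job_done(): hands the job in; it is judged then, once.
The state is a dict: "clock": time; "q": joint angles; "dq": joint speeds; "effort": joint torques, N m; "tool_pos": TCP position; "ee_rot": TCP orientation; "ft_force": force on the tool from outside, world axes, zero at the start; "ft_torque": the same for the moment, N m; "gripper_width": opening from 0.0 (shut) to 1.0 (fully open); "grip_force": force on a finger pad.
Only numpy, scipy, OpenCV 4.12 (cv2) and the standard library are available. Lean on these libraries where they do the work, as an engineer would, in place of code of your own. Each camera call takes 0.05 s, during which the arm holds its last target. There are 200 camera calls.

## Working session

There is one attempt and no reset: what is moved stays moved. The work goes in short steps, Python scripts to look and compute and a tool call to move; the robot and the scene stay as the last step left them, time stands still between calls to the robot, and variables do not carry over. Pictures are saved under pics/ and viewed, at most 10 in all, crops included, and the job is handed in when it is done.

Besides the shell and the picture viewer there is one more tool, called after "Emit:" as name(argument=value, ...), one argument or row to a line, values as JSON. step_arm: Moves the arm, as the interface text tells. Its arguments: {"type":"object","properties":{"deltas":{"type":"array"},"newtons":{"type":"number"}},"required":["deltas"]}

```bash
mkdir -p pics
cat > h.py <<'E'
import numpy as np, cv2
from scipy.spatial.transform import Rotation as R
from workcell import ctrl
def grab(name,out=None):
    s=ctrl.state(); c=ctrl.camera(name)
    if name=="wrist":
        T=np.eye(4); q=s["ee_rot"]; T[:3,:3]=R.from_quat([q[1],q[2],q[3],q[0]]).as_matrix(); T[:3,3]=s["tool_pos"]
        c["pose"]=T@np.array(c["mount"])
    c["pose"]=np.array(c["pose"])
    if out: cv2.imwrite(f"pics/{out}.png",c["frame"][:,:,::-1])
    return c
def ray(c,u,v):
    d=np.array([(u-c["cx"])/c["fx"],-(v-c["cy"])/c["fy"],-1.])
    return c["pose"][:3,3],c["pose"][:3,:3]@d
def onz(c,u,v,z):
    o,d=ray(c,u,v); return o+d*(z-o[2])/d[2]
def tri(a,b):
    A=np.zeros((3,3));y=np.zeros(3)
    for o,d in (a,b):
        d=d/np.linalg.norm(d);P=np.eye(3)-np.outer(d,d);A+=P;y+=P@o
    return np.linalg.solve(A,y)
def proj(c,p):
    q=c["pose"][:3,:3].T@(np.array(p)-c["pose"][:3,3]); return c["cx"]+c["fx"]*q[0]/-q[2], c["cy"]-c["fy"]*q[1]/-q[2]
E
python3 - <<'E'
from h import *
a=grab("scene");b=grab("side");w=grab("wrist")
for c in(a,b,w): print({k:v for k,v in c.items() if k!="frame"})
m=np.vstack([np.hstack([a["frame"],b["frame"]])])[:,:,::-1]
cv2.imwrite("pics/scene.png",a["frame"][:,:,::-1]);cv2.imwrite("pics/side.png",b["frame"][:,:,::-1])
print(ctrl.state())
E
```

```text
{'fx': 427.8943267198015, 'fy': 427.8943267198015, 'cx': 324.60495017622003, 'cy': 197.44153032742028, 'pose': array([[-9.88676435e-01,  1.44204644e-01, -4.15202002e-02,
         5.81351882e+02],
       [-1.49942538e-01, -9.38231899e-01,  3.11830306e-01,
         3.53328408e+02],
       [ 6.01180194e-03,  3.14524920e-01,  9.49230179e-01,
         1.15551954e+03],
       [ 0.00000000e+00,  0.00000000e+00,  0.00000000e+00,
         1.00000000e+00]])}
{'fx': 490.9487218721018, 'fy': 490.9487218721018, 'cx': 317.2351728230314, 'cy': 198.19710881046157, 'pose': array([[ 3.50500158e-01, -8.84691554e-01,  3.07360527e-01,
         9.35421487e+02],
       [ 9.36543013e-01,  3.33207283e-01, -1.08904043e-01,
        -6.91289684e+01],
       [-6.06827875e-03,  3.26027238e-01,  9.45340899e-01,
         1.16441403e+03],
       [ 0.00000000e+00,  0.00000000e+00,  0.00000000e+00,
         1.00000000e+00]])}
{'fx': 299.9451629572177, 'fy': 299.9451629572177, 'cx': 321.26027667650055, 'cy': 197.189698041947, 'mount': array([[ 1.39782018e-03,  9.53223927e-01,  3.02261793e-01,
         7.77948807e+01],

[... 606 characters left out ...]

{'clock': 0.15, 'q': array([-1.46035269e-01,  3.42575585e-01,  1.52473527e+00, -3.03931625e-05,
        1.27538479e+00, -1.45985480e-01]), 'dq': array([-0.00166931, -0.00241879, -0.00367028, -0.00060031, -0.00189316,
        0.00125329]), 'effort': array([ 1.24654900e-03, -4.33907533e+01, -2.46148127e+01, -9.02174702e-05,
        5.71925848e-03,  3.60333468e-05]), 'tool_pos': array([5.24756100e+02, 3.10491332e-02, 2.52800648e+02]), 'ee_rot': array([-4.33880161e-04,  7.07121142e-01,  7.07092205e-01, -3.40744203e-04]), 'ft_force': array([-0.50677362, -1.30862509,  0.43707772]), 'ft_torque': array([-0.02399747, -0.03680888,  0.01164334]), 'grip_force': 0.0, 'gripper_width': 0.9996749149403624}
```

View pics/scene.png

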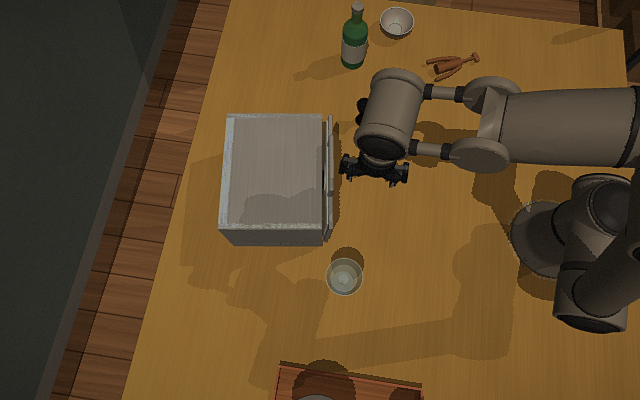

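View pics/side.png

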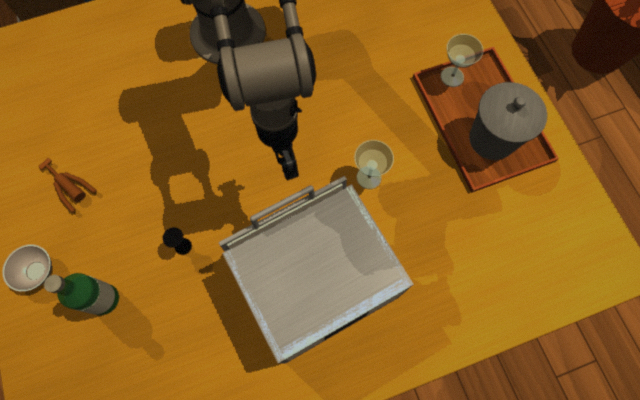

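The scene view shows the chiller at (225-335, 113-245) with the door at about column 330. The side view shows the handle from about (253,222) to (313,190), the coupe at (372,165) and the jigger at (178,240). Next I'll zoom in.

Run:
```python
from h import *
a=cv2.imread("pics/scene.png");b=cv2.imread("pics/side.png")
w=grab("wrist","w0")["frame"][:,:,::-1]
A=cv2.resize(a[100:260,290:390],None,fx=3,fy=3,interpolation=2)[:300*2]
B=cv2.resize(b[160:270,205:365],None,fx=3,fy=3,interpolation=2)
m=np.zeros((530,800,3),np.uint8); m[:480,:300]=A[:480]; m[:330,310:790]=B
W=cv2.resize(w,(320,200)); m[330:530,310:630]=W
cv2.imwrite("pics/m1.png",m)
```

```text
(no output)
```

View pics/m1.png

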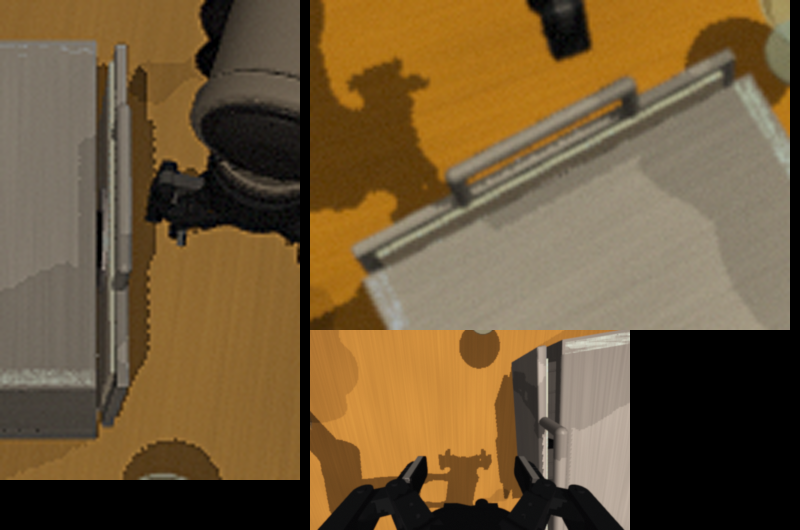

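The handle ends are at scene (331,136) and (330.7,193), matching side (254,219) and (312,188). The door is slightly ajar.

Run:
```python
from h import *
a=grab("scene");b=grab("side")
T=lambda p,q:tri(ray(a,*p),ray(b,*q))
h1=T((331,135.5),(253.5,219));h2=T((330.5,194),(312.5,188))
print(h1,h2,np.linalg.norm(h2-h1),(h1+h2)/2, np.arctan2(-(h2-h1)[0],(h2-h1)[1]))
# box roof corners z=200 : scene near corners
print("roof near", onz(a,290+97/3,100+42/3,200),onz(a,290+97/3,100+437/3,200))
print("roof near side", onz(b,205+(735-310)/3,160+80/3,200),onz(b,205+62/3,160+275/3,200))
print("top edge door side",onz(b,205+(728-310)/3,160+57/3,199),onz(b,205+50/3,160+250/3,199))
print("coupe foot",onz(b,369,179,0)," jig top",onz(b,173,236,90),onz(b,184,246,0))
```

```text
[631.32038225 -96.54334176 247.64883541] [608.76774265  38.04131478 229.78782521] 137.62509587113834 [620.04406245 -29.25101349 238.71833031] 0.1660295539662671
roof near [ 661.94220381 -178.26989064  200.        ] [610.96381592 154.12167832 200.        ]
roof near side [619.66226672 108.60396562 200.        ] [ 663.35734362 -169.59835506  200.        ]
top edge door side [601.5798358  110.54315899 199.        ] [ 643.80182278 -172.235946    199.        ]
coupe foot [554.86941391 206.21905629   0.        ]  jig top [ 555.84851182 -281.97767911   90.        ] [ 557.79661525 -281.25749011    0.        ]
```

Emit:
step_arm(
  deltas=[0,0,0,3,0,0,2,-0.6,5,0.06,0,5,-1.6,5,0.12,0,8,-2.6,5,0.155,0,9.5,-3,5,0.155],
  newtons=40,
)

```text
clock: 0.72
tool_pos: [622.4, -31.2, 303.2]
ee_rot: [0.001, 0.65, 0.76, 0.0]
ft_force: [-0.3, 0.8, 0.1]
gripper_width: 0.999
grip_force: 0.0
```

Emit:
step_arm(
  deltas=[0,0,0,0,0,0,0,0,-2,0,0,0,0,-4,0,0,0,0,-6,0,0,0,0,-6.1,0],
)

```text
clock: 1.13
tool_pos: [617.5, -29.4, 238.2]
ee_rot: [-0.003, 0.65, 0.76, -0.002]
ft_force: [0.0, 1.2, -0.5]
gripper_width: 1.003
grip_force: 0.0
```

Run:
```python
from h import *
w=grab("wrist","w1")
s=ctrl.state();print(s["tool_pos"],s["ft_force"],s["clock"],s["q"])
```

```text
[618.29648962 -29.50349472 240.31004297] [-0.27110765  0.38423921 -0.42125331] 1.1833 [-1.71431216e-01  5.28943183e-01  1.26156956e+00  2.06575642e-05
  1.35626779e+00 -3.26523821e-01]
```

View pics/w1.png

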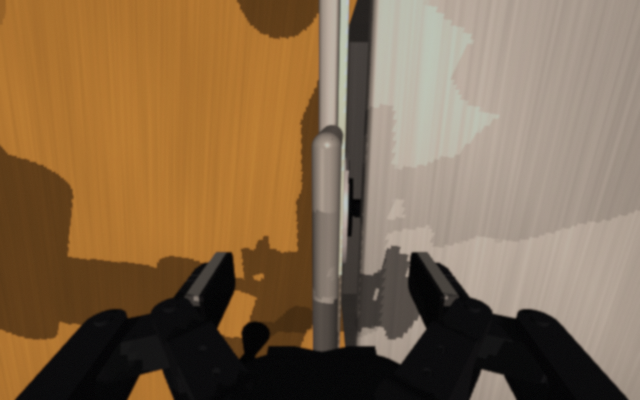

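The bar runs vertically at column ~326, midway between the fingers (230 and 415), so the yaw is right. I'll close on it.

Emit:
step_arm(
  deltas=[1,0,0,0,0,1,0,0,0,0,1,0,0,0,0,1,0,0,0,0,1,0,0,0,0],
)

```text
clock: 1.6
tool_pos: [620.2, -30.0, 243.2]
ee_rot: [0.001, 0.65, 0.76, 0.0]
ft_force: [-1.1, 0.4, 0.1]
gripper_width: 0.295
grip_force: 0.0
```

Emit:
step_arm(
  deltas=[1,0,0,0,0,1,0,0,0,0,1,0,0,0,0,1,0,0,0,0],
)

```text
clock: 1.93
tool_pos: [620.0, -30.0, 242.9]
ee_rot: [0.0, 0.65, 0.76, 0.0]
ft_force: [-1.9, 0.1, 5.5]
gripper_width: 0.124
grip_force: 39.1
```

Run:
```python
from h import *
s=ctrl.state();print(s["tool_pos"],s["ft_force"],s["gripper_width"])
psi=.155;u=np.array([np.cos(psi),np.sin(psi),0])
P=lambda t:u*(-190*np.sin(t)-7*np.cos(t))+np.array([0,0,190*np.cos(t)-7*np.sin(t)])
t0=.075
for t in np.linspace(t0,np.pi/2,21)[1:]: print(round(t,2),np.round((P(t)-P(t0))/10,2))
```

```text
[620.02974056 -30.01293612 242.89691359] [-1.9328701   0.05254724  5.52051924] 0.12426506784050576
0.15 [-1.39 -0.22 -0.21]
0.22 [-2.76 -0.43 -0.53]
0.3 [-4.1  -0.64 -0.95]
0.37 [-5.41 -0.85 -1.46]
0.45 [-6.67 -1.04 -2.08]
0.52 [-7.89 -1.23 -2.79]
0.6 [-9.05 -1.41 -3.59]
0.67 [-10.15  -1.59  -4.48]
0.75 [-11.18  -1.75  -5.44]
0.82 [-12.14  -1.9   -6.49]
0.9 [-13.01  -2.03  -7.6 ]
0.97 [-13.8   -2.16  -8.77]
1.05 [-14.51  -2.27 -10.  ]
1.12 [-15.12  -2.36 -11.28]
1.2 [-15.63  -2.44 -12.61]
1.27 [-16.05  -2.51 -13.96]
1.35 [-16.36  -2.56 -15.35]
1.42 [-16.57  -2.59 -16.75]
1.5 [-16.68  -2.61 -18.17]
1.57 [-16.68  -2.61 -19.59]
```

Emit:
step_arm(
  deltas=[1,-1.4,-0.2,-0.2,0,1,-2.8,-0.4,-0.5,0,1,-4.1,-0.6,-0.95,0,1,-5.4,-0.85,-1.45,0,1,-6.7,-1.05,-2.1,0],
)

```text
clock: 2.35
tool_pos: [553.9, -40.2, 222.8]
ee_rot: [0.002, 0.65, 0.76, 0.002]
ft_force: [1.3, 2.5, 6.6]
gripper_width: 0.126
grip_force: 40.5
```

Emit:
step_arm(
  deltas=[1,-1.2,-0.2,-0.7,0,1,-2.4,-0.35,-1.5,0,1,-3.5,-0.55,-2.4,0,1,-4.5,-0.7,-3.35,0,1,-5.4,-0.85,-4.4,0],
)

```text
clock: 2.77
tool_pos: [498.7, -48.7, 177.9]
ee_rot: [0.001, 0.65, 0.76, 0.001]
ft_force: [-2.8, 2.9, 8.2]
gripper_width: 0.124
grip_force: 41.6
```

Emit:
step_arm(
  deltas=[1,-0.9,-0.15,-1.1,0,1,-1.7,-0.25,-2.3,0,1,-2.4,-0.35,-3.5,0,1,-3.0,-0.45,-4.8,0,1,-3.5,-0.55,-6.1,0],
)

```text
clock: 3.18
tool_pos: [463.7, -54.0, 116.2]
ee_rot: [0.0, 0.65, 0.76, 0.001]
ft_force: [0.9, 4.7, 2.9]
gripper_width: 0.121
grip_force: 43.2
```

Emit:
step_arm(
  deltas=[1,-0.4,-0.05,-1.4,0,1,-0.7,-0.1,-2.7,0,1,-0.9,-0.15,-4.1,0,1,-1.0,-0.15,-5.5,0,1,-1.0,-0.15,-6.9,0],
)

```text
clock: 3.6
tool_pos: [452.3, -55.7, 46.5]
ee_rot: [-0.001, 0.65, 0.76, -0.001]
ft_force: [-6.7, -1.0, 2.7]
gripper_width: 0.124
grip_force: 45.1
```

Emit:
step_arm(
  deltas=[1,0,0,-0.2,0,1,0,0,-0.2,0],
)

```text
clock: 3.77
tool_pos: [452.3, -55.6, 44.2]
ee_rot: [-0.002, 0.65, 0.76, -0.001]
ft_force: [-5.9, -1.8, -3.7]
gripper_width: 0.124
grip_force: 44.7
```

Emit:
step_arm(
  deltas=[1,0,0,-0.2,0,1,0,0,-0.4,0,1,0,0,-0.4,0],
)

```text
clock: 4.02
tool_pos: [452.4, -55.7, 41.3]
ee_rot: [-0.002, 0.65, 0.76, -0.001]
ft_force: [-6.1, -0.7, -2.9]
gripper_width: 0.125
grip_force: 45.0
```

Emit:
step_arm(
  deltas=[1,0,0,-0.2,0,1,0,0,-0.4,0,1,0,0,-0.4,0],
)

```text
clock: 4.27
tool_pos: [452.5, -55.7, 40.5]
ee_rot: [-0.001, 0.65, 0.76, -0.001]
ft_force: [-17.6, 0.5, 38.1]
gripper_width: 0.125
grip_force: 49.0
```

Run:
```python
from h import *
a=grab("scene");b=grab("side","s2")["frame"][:,:,::-1]
w=grab("wrist","w2")["frame"][:,:,::-1]
A=cv2.resize(a["frame"][:,:,::-1][90:270,290:420],None,fx=2,fy=2,interpolation=2)
B=cv2.resize(b[110:270,185:385],None,fx=2,fy=2,interpolation=2)
m=np.zeros((560,800,3),np.uint8); m[:360,:260]=A; m[:320,270:670]=B
m[330:530,270:590]=cv2.resize(w,(320,200))
cv2.imwrite("pics/m2.png",m); print(ctrl.state()["tool_pos"],ctrl.state()["ft_force"])
```

```text
[452.46886572 -55.70469135  40.50462433] [-17.25435475   1.93972682  38.46503615]
```

View pics/m2.png

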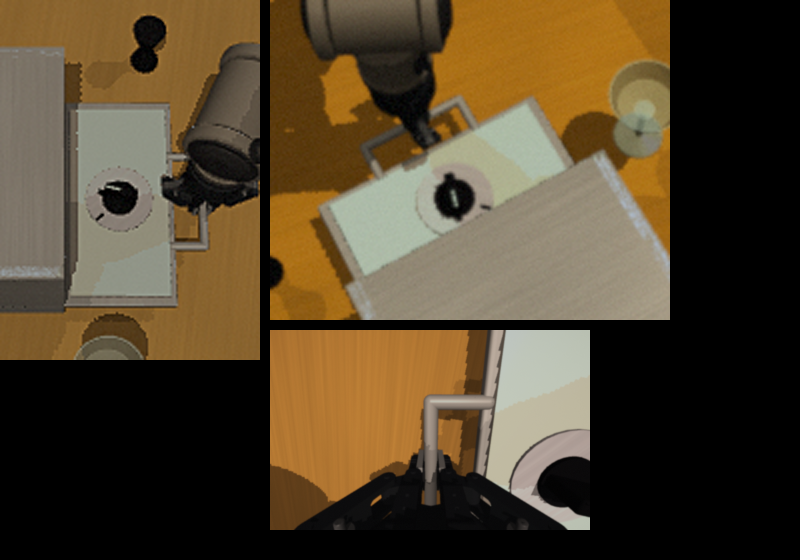

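Emit:
step_arm(
  deltas=[1,0,0,0.4,0,0.72,0,0,0.4,0,0.72,0,0,0.4,0,0.72,0,0,0.4,0,0.72,0,0,1.5,0],
)

```text
clock: 4.83
tool_pos: [453.8, -55.8, 51.4]
ee_rot: [-0.001, 0.65, 0.76, -0.0]
ft_force: [-1.1, -0.3, -0.1]
gripper_width: 0.282
grip_force: 0.0
```

Emit:
step_arm(
  deltas=[0.7,0,0,3.5,0,0.7,0,0,7,0,0.3,3,0.5,10,0,0,6.5,1,12.7,0,0,10,1.6,12.7,0],
)

```text
clock: 5.25
tool_pos: [557.3, -40.4, 185.4]
ee_rot: [0.004, 0.65, 0.76, 0.002]
ft_force: [2.2, -0.9, 0.3]
gripper_width: 0.718
grip_force: 0.0
```

Emit:
step_arm(
  deltas=[0,1.4,0.2,0,0,0,1.4,0.2,0,0,0,1.4,0.2,0,0],
)

```text
clock: 5.5
tool_pos: [568.0, -37.7, 178.6]
ee_rot: [-0.0, 0.65, 0.76, -0.0]
ft_force: [0.2, -0.1, -0.3]
gripper_width: 0.998
grip_force: 0.0
```

Run:
```python
from h import *
a=grab("scene");b=grab("side","s3");w=grab("wrist","w3")
cv2.imwrite("pics/s3a.png",a["frame"][:,:,::-1])
s=ctrl.state();print(s["tool_pos"],s["ee_rot"],s["clock"],s["ft_force"])
for c in(a,b,w): print(proj(c,(566,-38,53)))
```

```text
[566.83647597 -38.05164073 178.85108121] [-7.04842004e-04  6.50349309e-01  7.59634852e-01 -4.13906510e-04] 5.65 [-0.78515147 -0.20480651  0.16226628]
(np.float64(349.2346664582918), np.float64(190.78348065636118))
(np.float64(277.88517093808724), np.float64(208.77410199674443))
(np.float64(319.6319506079279), np.float64(196.51641823038287))
```

View pics/w3.png

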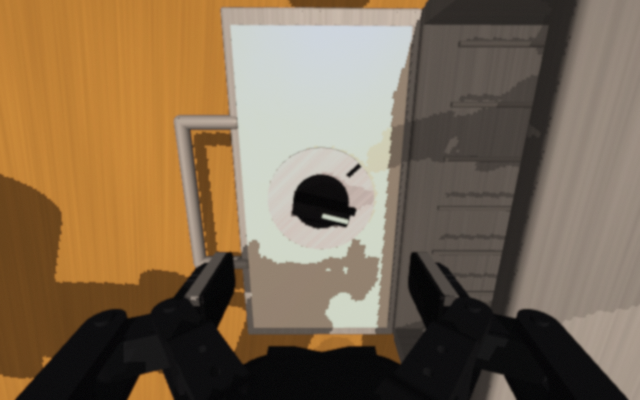

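The wrist view shows the ring centred near (321,198), its mark at (354,170), and the white pointer line at about (335,219), running towards (348,222).

Run:
```python
from h import *
w=grab("wrist");a=grab("scene");b=grab("side")
def comps(c,x0,x1,y0,y1,f,n):
    g=cv2.cvtColor(c["frame"],cv2.COLOR_RGB2GRAY)[y0:y1,x0:x1]
    k,l,st,ce=cv2.connectedComponentsWithStats(f(g).astype(np.uint8))
    for i in range(1,k):
        if st[i,4]>=5: print(n,ce[i]+[x0,y0],st[i])
    return l,g
l,g=comps(w,262,380,140,255,lambda g:g<60,"wdark")
comps(w,290,360,175,235,lambda g:g>150,"wwhite")
comps(a,325,376,165,216,lambda g:g<70,"adark")
comps(b,255,302,185,232,lambda g:g<70,"bdark")
big=cv2.hconcat([cv2.resize(w["frame"][140:256,262:382],(400,387),interpolation=0),cv2.resize(a["frame"][165:216,325:376],(390,387),interpolation=0)])
cv2.imwrite("pics/m3.png",big[:,:,::-1])
```

```text
wdark [353.48571429 169.74285714] [86 25 12 11 35]
wdark [320.95485025 200.61242736] [  31   35   62   53 2237]
wwhite [328.97979798 209.43371212] [   0    0   70   60 1584]
adark [350.26133333 168.61866667] [  0   0  51  13 375]
adark [349.23012552 188.17573222] [ 14  15  20  17 239]
adark [339.71428571 197.71428571] [13 31  4  4  7]
bdark [278.07792208 200.81096681] [  1   0  39  35 693]
```

View pics/m3.png

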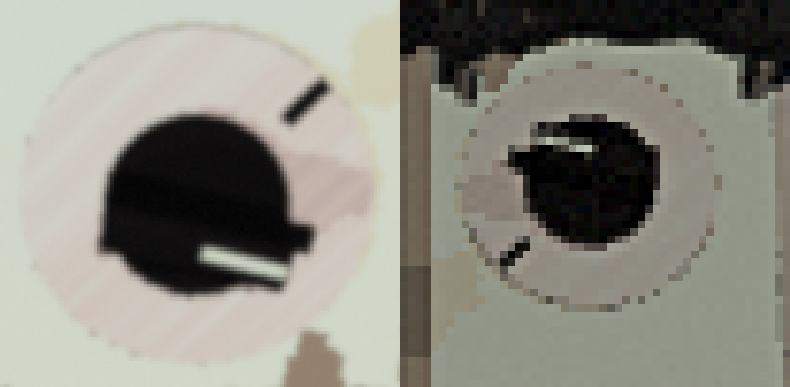

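Run:
```python
from h import *
w=grab("wrist");a=grab("scene");b=grab("side")
mk=(353.5,169.7)
print("mark tri",tri(ray(w,*mk),ray(a,340,198.2)),tri(ray(w,*mk),ray(b,293.5,213.5)))
# white line outer end: scene crop (535,135), wrist (348.4,221.6)
print("line tri",tri(ray(w,348.4,221.6),ray(a,325+139/390*51,165+138/387*51)))
C=onz(w,321.3,197.6,53);M=onz(w,*mk,54);T=onz(w,355.9,211.4,60);L1=onz(w,322,216,87);L2=onz(w,348.4,221.6,87)
print(C,M,T,L1,L2)
an=lambda v:np.arctan2(v[1],v[0])
print("mark",an(M-C),np.linalg.norm(M-C),"tip",an(T-C),np.linalg.norm(T-C),"line",an(L2-L1),np.linalg.norm(L2-C),"line from C",an(L2-C))
```

```text
mark tri [588.03374869  -6.2645289   74.13159819] [591.11247815  -8.5520337   58.14673566]
line tri [585.16172474 -32.71826714 118.07700276]
[568.31130867 -39.23849674  53.        ] [591.10753031 -10.49474026  54.        ] [599.08201015 -44.66966494  60.        ] [569.43345018 -42.99491722  87.        ] [590.14658191 -44.39250408  87.        ]
mark 0.9002865309031727 36.69974465501033 tip -0.17470511540069592 32.02083161723988 line -0.06737135362298827 40.735033439155906 line from C -0.2317977133931137
```

Emit:
step_arm(
  deltas=[0,0.1,-0.3,0,0.12,0,0.1,-0.3,0,0.24,0,0.1,-0.3,0,0.36,0,0.1,-0.3,0,0.48,0,0.1,-0.3,0,0.6],
)

```text
clock: 6.37
tool_pos: [568.9, -41.1, 179.4]
ee_rot: [0.0, 0.394, 0.919, 0.0]
ft_force: [-0.2, 0.5, 0.3]
gripper_width: 1.0
grip_force: 0.0
```

Emit:
step_arm(
  deltas=[0,0,0,0,0.12,0,0,0,0,0.24,0,0,0,0,0.36,0,0,0,0,0.48,0,0,0,0,0.6],
)

```text
clock: 6.78
tool_pos: [568.9, -41.0, 179.4]
ee_rot: [0.0, 0.105, 0.994, 0.0]
ft_force: [0.1, 0.9, 0.4]
gripper_width: 0.998
grip_force: 0.0
```

Emit:
step_arm(
  deltas=[0,0,0,0,0.12,0,0,0,0,0.12,0,0,0,0,0.12],
)

```text
clock: 7.03
tool_pos: [568.9, -41.0, 179.4]
ee_rot: [0.0, 0.05, 0.999, 0.0]
ft_force: [-0.2, -0.1, -0.5]
gripper_width: 1.0
grip_force: 0.0
```

Run:
```python
from h import *
w=grab("wrist","w4")
s=ctrl.state();print(s["tool_pos"],s["ee_rot"],s["clock"],s["q"][5])
for p in [(568,-41,53),(591,-10.5,54),(599,-44.7,60),(590,-44.4,87)]: print(proj(w,p))
u,v=map(int,proj(w,(568,-41,53)))
cr=w["frame"][v-70:v+70,u-70:u+70]; print(u-70,v-70)
cv2.imwrite("pics/m4.png",cv2.resize(cr,(560,560),interpolation=0)[:,:,::-1])
```

```text
[568.96533487 -40.99930052 179.35328284] [3.66183294e-05 4.98148439e-02 9.98758468e-01 5.50602479e-05] 7.0833 -1.67751191859742
(np.float64(320.44292552185846), np.float64(194.19636143431865))
(np.float64(357.50447544069715), np.float64(216.15047552277088))
(np.float64(319.71012114365845), np.float64(230.75433994599427))
(np.float64(318.7755013051377), np.float64(234.3453711717201))
250 124
```

View pics/m4.png

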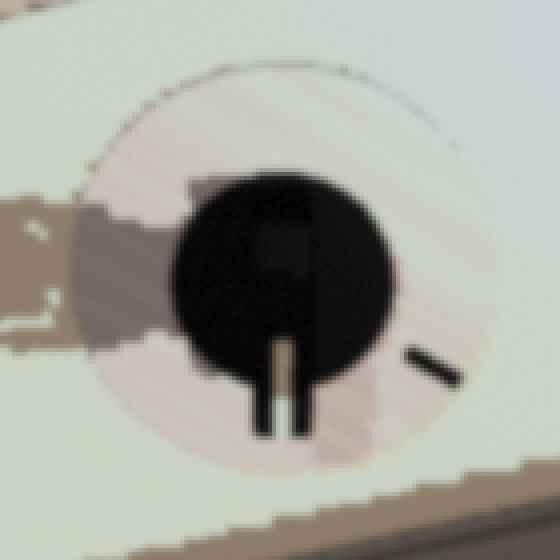

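The bar is vertical in the image (line at column 283 of the crop), so the tool is square to it. The ring is centred under the TCP and the mark is at (433,366). That leaves about 1.03 rad to turn.

Emit:
step_arm(
  deltas=[0,-0.1,0,-2.5,0,0,-0.1,0,-5,0,0,-0.1,0,-7.5,0,0,-0.1,0,-9.4,0,0.5,-0.1,0,-9.4,0],
)

```text
clock: 7.5
tool_pos: [565.6, -40.5, 81.5]
ee_rot: [-0.004, 0.049, 0.999, 0.001]
ft_force: [-0.8, -0.2, 0.3]
gripper_width: 0.882
grip_force: 0.0
```

Emit:
step_arm(
  deltas=[1,0,0,0,0,1,0,0,0,0,1,0,0,0,0,1,0,0,0,0,1,0,0,0,0],
  newtons=40,
)

```text
clock: 7.92
tool_pos: [568.6, -41.2, 86.5]
ee_rot: [0.001, 0.048, 0.999, -0.0]
ft_force: [-1.0, -12.8, 4.1]
gripper_width: 0.147
grip_force: 7.3
```

Emit:
step_arm(
  deltas=[1,0,0,0,0,1,0,0,0,0,1,0,0,0,0,1,0,0,0,0,1,0,0,0,0],
)

```text
clock: 8.33
tool_pos: [568.5, -41.6, 86.1]
ee_rot: [0.001, 0.048, 0.999, -0.0]
ft_force: [-1.8, -4.4, 5.0]
gripper_width: 0.133
grip_force: 42.6
```

Emit:
step_arm(
  deltas=[1,0,0,0,0.1,1,0,0,0,0.2,1,0,0,0,0.3,1,0,0,0,0.4,1,0,0,0,0.5],
)

```text
clock: 8.75
tool_pos: [568.3, -40.8, 85.9]
ee_rot: [0.0, -0.203, 0.979, 0.0]
ft_force: [-0.3, -0.3, 5.9]
gripper_width: 0.128
grip_force: 42.6
```

Emit:
step_arm(
  deltas=[1,0,0,0,0.1,1,0,0,0,0.2,1,0,0,0,0.3,1,0,0,0,0.4,1,0,0,0,0.53],
)

```text
clock: 9.17
tool_pos: [567.7, -40.1, 85.9]
ee_rot: [0.0, -0.45, 0.893, 0.001]
ft_force: [-2.6, 3.0, 7.8]
gripper_width: 0.13
grip_force: 42.9
```

Emit:
step_arm(
  deltas=[1,0,0,0,0,1,0,0,0,0],
)

```text
clock: 9.33
tool_pos: [567.7, -40.1, 85.9]
ee_rot: [0.0, -0.448, 0.894, 0.001]
ft_force: [-3.6, 0.4, 7.5]
gripper_width: 0.128
grip_force: 42.8
```

Emit:
step_arm(
  deltas=[0,0,0,0,0,0,0,0,0,0,0,0,0,0,0,0,0,0,0,0,0,0,0,2.5,0],
)

```text
clock: 9.75
tool_pos: [565.3, -40.4, 106.2]
ee_rot: [-0.004, -0.448, 0.894, 0.003]
ft_force: [-0.8, 0.1, -1.2]
gripper_width: 0.83
grip_force: 0.0
```

Emit:
step_arm(
  deltas=[0,0,0,3,0,0,0,0,6,0,0,0,0,6.9,0,0,0,0,6.9,0,0,0,0,6.9,0],
)

```text
clock: 10.17
tool_pos: [567.8, -40.9, 178.9]
ee_rot: [-0.0, -0.448, 0.894, 0.0]
ft_force: [0.2, 0.3, -0.0]
gripper_width: 0.995
grip_force: 0.0
```

Run:
```python
from h import *
w=grab("wrist","w5")
s=ctrl.state();print(s["tool_pos"],s["ee_rot"],s["clock"])
u,v=map(int,proj(w,(568,-41,53)));print(proj(w,(568,-41,53)),proj(w,(590.9,-10.2,54)))
cr=w["frame"][v-70:v+70,u-70:u+70]; print(u-70,v-70)
cv2.imwrite("pics/m5.png",cv2.resize(cr,(560,560),interpolation=0)[:,:,::-1])
```

```text
[567.24905421 -40.83030577 177.91804196] [-8.90391290e-04 -4.48019650e-01  8.94022935e-01  7.69738043e-04] 10.2167
(np.float64(321.13370469128995), np.float64(195.27835992229842)) (np.float64(321.1775879093042), np.float64(236.426463891461))
251 125
```

View pics/m5.png

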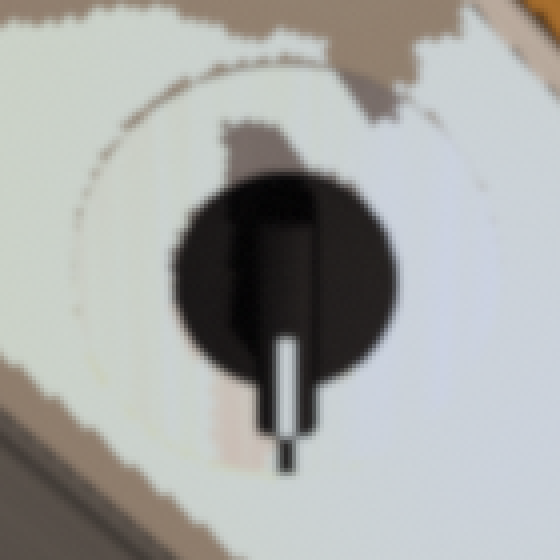

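White line, pointer and mark all sit on column ~287 of the crop, and the disc centre is at ~286, so the dial is lined up. Next I'll go back to the handle.

Emit:
step_arm(
  deltas=[0,-2,-0.3,0,-0.12,0,-4,-0.6,0,-0.24,0,-6,-0.9,0,-0.36,0,-8,-1.2,0,-0.48,0,-10,-1.4,0,-0.6],
)

```text
clock: 10.63
tool_pos: [466.0, -54.8, 177.3]
ee_rot: [-0.002, -0.161, 0.987, 0.001]
ft_force: [0.4, -0.2, -0.6]
gripper_width: 1.003
grip_force: 0.0
```

Emit:
step_arm(
  deltas=[0,-1.5,-0.1,0,-0.12,0,-1.5,-0.1,0,-0.24,0,-1.5,-0.1,0,-0.36,0,-1.5,-0.1,0,-0.48,0,-1.5,-0.1,0,-0.6],
)

```text
clock: 11.05
tool_pos: [451.9, -55.7, 177.6]
ee_rot: [-0.002, 0.138, 0.99, 0.0]
ft_force: [0.4, -0.1, 0.1]
gripper_width: 1.003
grip_force: 0.0
```

Emit:
step_arm(
  deltas=[0,0,0,0,-0.12,0,0,0,0,-0.24,0,0,0,0,-0.36,0,0,0,0,-0.48,0,0,0,0,-0.6],
)

```text
clock: 11.47
tool_pos: [452.0, -55.7, 177.5]
ee_rot: [-0.002, 0.424, 0.905, -0.0]
ft_force: [-0.2, -0.2, 0.4]
gripper_width: 1.0
grip_force: 0.0
```

Emit:
step_arm(
  deltas=[0.5,0,0,0,-0.12,0.7,0,0,0,-0.24,0.72,0,0,0,-0.36,0.72,0,0,0,-0.48,0.72,0,0,0,-0.55],
)

```text
clock: 11.88
tool_pos: [452.0, -55.7, 177.5]
ee_rot: [-0.002, 0.655, 0.756, -0.001]
ft_force: [0.8, -0.8, 0.6]
gripper_width: 0.301
grip_force: 0.0
```

Emit:
step_arm(
  deltas=[0.72,0,0,0,0,0.72,0,0,0,0,0.72,0,0,0,0],
)

```text
clock: 12.13
tool_pos: [452.6, -55.9, 178.4]
ee_rot: [-0.001, 0.651, 0.759, -0.0]
ft_force: [1.3, 0.3, 0.1]
gripper_width: 0.283
grip_force: 0.0
```

Emit:
step_arm(
  deltas=[0.7,0.1,0,-3,0,0.7,0.1,0,-6,0,0.7,0.1,0,-8.5,0,0.7,0.1,0,-10,0,0.7,0.1,0,-11,0],
)

```text
clock: 12.55
tool_pos: [452.8, -55.6, 67.1]
ee_rot: [-0.002, 0.651, 0.759, -0.001]
ft_force: [-0.5, -0.4, -0.6]
gripper_width: 0.303
grip_force: 0.0
```

Emit:
step_arm(
  deltas=[0.7,0,0,-1,0,0.7,0,0,-2,0,0.7,0,0,-2.4,0,1,0,0,-2.4,0,1,0,0,-2.4,0],
)

```text
clock: 12.97
tool_pos: [452.4, -55.9, 44.8]
ee_rot: [-0.002, 0.652, 0.759, -0.001]
ft_force: [-3.9, -2.0, -4.8]
gripper_width: 0.126
grip_force: 38.9
```

Emit:
step_arm(
  deltas=[1,0,0,0,0,1,0,0,0,0,1,0,0,0,0],
)

```text
clock: 13.22
tool_pos: [452.4, -55.9, 45.1]
ee_rot: [-0.001, 0.652, 0.758, -0.001]
ft_force: [-5.7, -2.5, -3.6]
gripper_width: 0.124
grip_force: 38.9
```

Emit:
step_arm(
  deltas=[1,0,0,1.4,0,1,0.1,0,2.85,0,1,0.3,0.05,4.25,0,1,0.65,0.1,5.65,0,1,1.05,0.15,7,0],
)

```text
clock: 13.63
tool_pos: [462.5, -54.4, 115.6]
ee_rot: [-0.002, 0.652, 0.758, -0.001]
ft_force: [-3.3, -1.3, -4.7]
gripper_width: 0.123
grip_force: 38.9
```

Emit:
step_arm(
  deltas=[1,0.5,0.1,1.3,0,1,1.1,0.2,2.6,0,1,1.8,0.3,3.8,0,1,2.6,0.4,5,0,1,3.5,0.55,6.1,0],
)

```text
clock: 14.05
tool_pos: [495.5, -49.3, 176.6]
ee_rot: [-0.004, 0.652, 0.758, -0.003]
ft_force: [-15.6, -5.4, 5.6]
gripper_width: 0.124
grip_force: 39.3
```

Emit:
step_arm(
  deltas=[1,0.95,0.15,1.05,0,1,2,0.3,2,0,1,3.1,0.5,2.9,0,1,4.25,0.65,3.7,0,1,5.45,0.85,4.4,0],
)

```text
clock: 14.47
tool_pos: [551.2, -40.9, 223.3]
ee_rot: [-0.001, 0.652, 0.758, -0.002]
ft_force: [-15.6, -2.7, 17.2]
gripper_width: 0.125
grip_force: 40.3
```

Emit:
step_arm(
  deltas=[1,1.25,0.2,0.6,0,1,2.55,0.4,1.1,0,1,3.9,0.6,1.55,0,1,5.3,0.85,1.85,0,1,6.65,1.05,2.1,0],
)

```text
clock: 14.88
tool_pos: [620.3, -30.4, 243.7]
ee_rot: [0.001, 0.652, 0.758, -0.0]
ft_force: [-5.1, -2.4, 2.1]
gripper_width: 0.119
grip_force: 40.6
```

Emit:
step_arm(
  deltas=[1,0.6,0.1,0.1,0,1,1.2,0.2,0.1,0,1,1.4,0.2,0.1,0,1,1.6,0.25,0.1,0,1,1.6,0.25,0.1,0],
)

```text
clock: 15.3
tool_pos: [633.5, -28.3, 244.5]
ee_rot: [-0.002, 0.652, 0.758, -0.003]
ft_force: [-16.0, -3.0, 12.3]
gripper_width: 0.123
grip_force: 41.9
```

Emit:
step_arm(
  deltas=[1,0.2,0.03,0,0,1,0.2,0.03,0,0,1,0.2,0.03,0,0],
)

```text
clock: 15.55
tool_pos: [633.6, -28.3, 244.5]
ee_rot: [-0.003, 0.652, 0.758, -0.004]
ft_force: [-23.4, -4.1, 15.8]
gripper_width: 0.122
grip_force: 42.4
```

Emit:
step_arm(
  deltas=[1,0.2,0.03,0,0,1,0.2,0.03,0,0,0.3,0.2,0.03,0,0,0,0.2,0.03,0,0,0,0.2,0.03,0,0],
)

```text
clock: 15.97
tool_pos: [640.8, -26.8, 243.2]
ee_rot: [0.001, 0.652, 0.758, 0.001]
ft_force: [0.2, 0.1, -0.6]
gripper_width: 0.536
grip_force: 0.0
```

Emit:
step_arm(
  deltas=[0,0,0,0,0,0,0,0,0,0,0,0,0,0,0,0,0,0,3,0,0,0,0,6,0],
)

```text
clock: 16.38
tool_pos: [639.8, -26.6, 300.8]
ee_rot: [-0.002, 0.652, 0.758, -0.001]
ft_force: [1.6, 0.4, 0.8]
gripper_width: 1.0
grip_force: 0.0
```

Emit:
step_arm(
  deltas=[0,-4,0,2,0,0,-8,0,2,0,0,-12,0,2,0,0,-14,0,2,0,0,-14,0,2,0],
)

```text
clock: 16.8
tool_pos: [497.2, -26.4, 323.4]
ee_rot: [0.0, 0.652, 0.758, -0.0]
ft_force: [1.2, 0.4, 0.5]
gripper_width: 0.999
grip_force: 0.0
```

Run:
```python
from h import *
a=grab("scene")["frame"][:,:,::-1];b=grab("side")["frame"][:,:,::-1]
A=cv2.resize(a[100:300,290:390],None,fx=2.7,fy=2.7,interpolation=2)
B=cv2.resize(b[130:270,155:395],None,fx=2.1,fy=2.1,interpolation=2)
m=np.zeros((545,800,3),np.uint8); m[:A.shape[0],:A.shape[1]]=A; m[:B.shape[0],285:285+B.shape[1]]=B
cv2.imwrite("pics/m6.png",m);s=ctrl.state();print(s["clock"],s["ft_force"],s["tool_pos"])
```

```text
16.9 [-0.20899813 -1.1385791  -1.06927352] [500.57697651 -26.87503377 323.09279682]
```

View pics/m6.png

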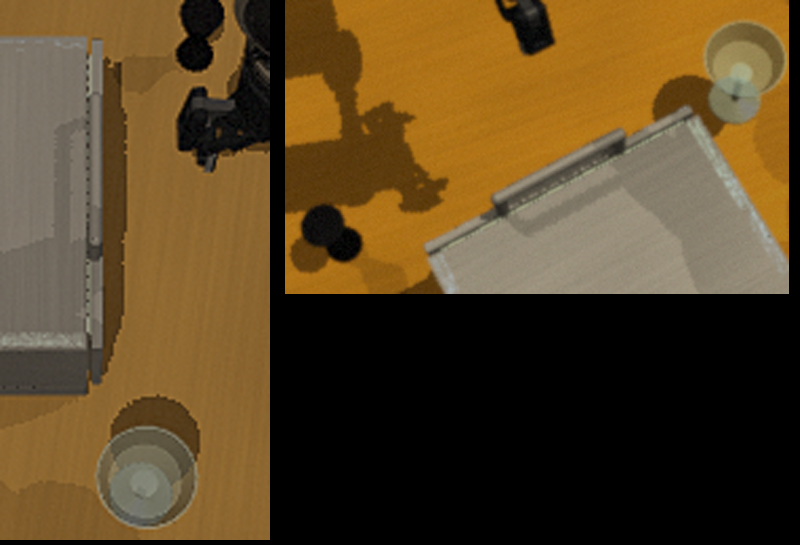

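The door is flush with the box front, the glass and jigger are standing, and the gripper is clear.

```bash
python3 -c "
from workcell import ctrl
print(ctrl.job_done())"
```

```text
the job is handed in; nothing more can be done
None
```

I opened the door to its stop, turned the dial about 1.03 rad to line up with the ring's mark, and pushed the door shut to its stop. The coupe glass and the jigger are still standing, and the job was handed in at about 17 s; the judge's verdict was not shown.

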